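Fit the battery to the work light and raise its mast

ROBOT

A 7-joint arm with a two-finger parallel gripper is mounted at the origin on a cart in front of the work surface, level with it; the furniture and walls round the work are solid. World frame = base frame: x ahead of the robot, y to its left, z up, the work surface at z = 0. Lengths are in m, angles in rad, forces in N, time in s.
With the tool pointing down it reaches from about 0.425 to 0.875 m from the base axis. Payload 4.7 kg.
Tool frame: the origin (TCP) lies between the finger pads; the fingertips stand 22 mm ahead of it and the grasp point (between the pads) lies 3 mm ahead of it; z points along the fingers, y is the line along which they close (so a half turn about z gives the same grasp; the last joint's range is limited). The gripper opens to 87 mm and grips with 3 to 60 N. Pads are 19 mm wide; open, the fingers measure 117 mm over their backs; the gripper's body (75 mm by 190 mm) begins 51 mm behind the grasp point.
Start: joints at [1.26, 0.321, -0.07, 1.45, 0.023, 1.371, -0.057], TCP at [0.207, -0.616, 0.245] pointing down, gripper open.
Joint ranges: [-2.86, 2.86], [-0.3, 2.09], [-1.38, 1.24], [0.06, 2.45], [-1.56, 4.7], [0.09, 2.05], [-2.69, 2.69]. Speed limits (rad/s): [2.57, 2.57, 3.14, 3.14, 3.14, 3.14, 3.14].

INTERFACE

Orientations are given as a rotation vector (axis times angle).
In Python, from bench import ctrl gives the robot as it stands. The module is installed in compiled form; this text tells all that it offers.
- The arm moves only by the tool send_rows, never from a script. Its argument "motion" is a list of rows, each an object with "claw": the opening, from -1 (shut) to 1 (fully open); "slide": the shift along the tool's x, y, z in mm, a list of three; "delta_rot": the turn, a rotation vector about the tool's x, y, z in rad, a list of three. In form: [{"claw": claw, "slide": [x, y, z], "delta_rot": [ax, ay, az]}, ...]. A call has 1 to 5 rows; each row is the pose to reach, as a shift and turn from the pose commanded when the call began, along the tool's axes at that moment; what a row does not reach only later rows make up. A row lasts 1/10 s, in which the tool goes at most 50 mm and 8.59 degrees, less where a joint would pass 70% of its speed; a pose out of reach is approached as far as the arm can. A call with a gripper value outside its range is refused whole. The fingers move at their own pace and stop on an object; "grip_force" is the grip in N (left out, the last holds). Time passes only in rows, so rows that repeat a pose let the fingers close. It gives the time, the measured TCP pose, the force, the opening and the grip force at its end, in the units of the state.
- ctrl.get_state(): the state, without advancing time (a new reading comes with each control period).
- ctrl.get_image(name): name is "scene" or "top" or "wrist"; returns a dict with "color" (420x560x3 uint8, blue, green, red), "fx", "fy", "cx", "cy" (pixels), "pose" (4x4, takes a point from camera to world coordinates). Camera axes: x right, y down, z forward; pixel columns grow to the right and rows downward; lengths in m; the calibration is good to about 2 mm. A picture is of the moment at which its call begins. There is no depth.
- ctrl.close_job(): hands the job in; it is judged then, once.
The state is a dict: "time": time; "joint_positions": joint angles; "qd": joint speeds; "joint_torque": joint torques, N m; "position": TCP position; "tool_rot": TCP orientation; "ft_force": force on the tool from outside, world axes, zero at the start; "torque": the same for the moment, N m; "grip_width": opening from 0.0 (shut) to 1.0 (fully open); "grip_force": force on a finger pad.
Only numpy, scipy, OpenCV 4.12 (cv2) and the standard library are available. Lean on these libraries where they do the work, as an engineer would, in place of code of your own. Each camera call takes 0.05 s, during which the arm holds its last target. There are 200 camera calls.

TASK

Get the work light ready: first plug the battery pack into the bay in the light's foot until it is fully home, then squeeze the release on the lamp's grip and draw the mast up, past the half-way catch, to its top stop. Finish while still holding the lamp up there, because the mast's collar is not tightened yet and the lamp would sink if you let go. Keep the light standing on the bench and leave the other things on the bench where they are.

Things in the scene. Friction and masses are not known exactly. Their poses are not given: they have to be found in the camera images.
- work_light: cordless LED work light standing loose on the bench, 3.5 kg; foot 130 (x) x 250 (y) mm. Origin: centre of its underside, z up; lamp and release button face its own -x. At y = -70 mm: the black battery bay, 66 x 79 mm outside, 60 mm high. At y = +70 mm: the mast, its 34 mm square outer tube topped by a black collar (152 mm high) whose screw knob sticks out 46 mm to +y
- bay_mouth (a point): centre of the bay's opening, at its rim, 60 mm above the bench; axes as the light's. The opening is 37 (x) x 49 (y) mm and 35 mm deep, with a key slot 13 mm wide and 5.5 mm deep in the middle of its front (-x) wall, open at the top
- battery_pack: black battery pack, 0.35 kg, standing on its stem. Origin: centre of the stem's foot, z up. Stem 34 (x) x 46 (y) x 32 mm, foot tapered, a key rib 10 mm wide standing 4 mm out of its -x face; above it the body, 46 (x) x 62 (y) mm, from 32 to 78 mm, grey inlay on top to 81 mm, with the small charge gauge nearer -x. Goes in one way round: axes along the light's, rib in the slot
- pack_shoulder (a point): point on the pack's axis at its shoulder, 32 mm above the foot. Fully home, the shoulder rests on the bay's rim and this point meets bay_mouth; the stem has 1.5 mm play a side and needs no force
- lamp_head: lamp on the mast: a flat LED panel 112 mm wide hanging in front of the mast, and above it the grip, a grey block 30 (x) x 70 (y) x 50 (z) mm. Origin: centre of the grip on the mast's axis, 190 mm above the bench when the mast is down; axes as the light's. The grip's top is 24 mm above the origin, the panel's bracket 26 mm under it. Lamp and mast weigh about 0.6 kg
- release_face (a point): centre of the outer face of the release, a black ribbed push button 32 (y) x 26 (z) mm on the grip's -x face. It stands 6 mm out: grip and button measure 36 mm across x, 31 mm squeezed in. Squeeze it by gripping it and the grip's back (+x face) between the fingers, along the light's x
- release (a joint): how far the release is pressed in, 0 to 0.005 m. Its spring gives 2 N at first and 4 N fully in; from about 3.5 mm the catch is free; let go, it springs out
- mast (a joint): how far the mast is drawn up, 0 (down) to 0.100 m (top stop, hard against the collar). With the release out, the catch locks it at 0 and at 0.050 m (first stop, half way); with the release squeezed it runs freely past both. No catch at the top: let go there, the lamp sinks to the half-way catch
- masking_tape: roll of masking tape lying flat, 96 mm across, 25 mm high; origin under its centre. A bystander
- tape_measure: yellow tape measure, 36 x 86 x 62 mm; origin under its centre. A bystander
- nail_jar: glass jar with a grey lid, 71 mm across, 102 mm high; origin under its centre. A bystander

How it is judged:
On the way, in this order (a step that is already met when the one before it is completed fails the run):
1. the battery pack is fully home in the bay, its shoulder on the rim, the mast still down (distance between pack_shoulder and bay_mouth below 0.004 m and angle between battery_pack's own z axis and vertical below 0.06 rad and value of joint mast below 0.01 m), for 0.3 s.
2. the release is squeezed in by the fingers while the mast is still down (value of joint release above 0.0035 m and contact force between the fingers and lamp_head above 2 N and value of joint mast below 0.015 m), for 0.1 s.
At the end, for the whole second after the job is handed in: Pack home in the bay (shoulder within 4 mm of the rim's centre, tilt under 0.06 rad), untouched; mast out at least 94 of its 100 mm and still; fingers on the lamp with over 3 N; light standing on the bench, lifted under 6 mm, tilted under 0.05 rad (value of joint mast above 0.094 m and contact force between the fingers and lamp_head above 3 N and linear speed of lamp_head below 0.02 m/s and distance between pack_shoulder and bay_mouth below 0.004 m and angle between battery_pack's own z axis and vertical below 0.06 rad and contact force between the arm and battery_pack below 0.5 N and height (world z) of work_light below 0.006 m and angle between work_light's own z axis and vertical below 0.05 rad); the arm keeps its last pose, push and grip.
It fails at once if the work light was lifted or tipped (height (world z) of work_light above 0.012 m or angle between work_light's own z axis and vertical above 0.12 rad).
It fails at once if a bystander was moved by more than 3 cm (distance of any of masking_tape, tape_measure, nail_jar from where it was at the start of the episode above 0.03 m).
It also fails if it takes over 59 s, if anything falls off the work surface, if the arm or the gripper's body presses on something with over 40 N, if the wrist force passes 120 N, or if a joint passes its speed limit or range.

## Working session

There is one attempt and no reset: what is moved stays moved. The work goes in short steps, Python scripts to look and compute and a tool call to move; the robot and the scene stay as the last step left them, time stands still between calls to the robot, and variables do not carry over. Pictures are saved under pics/ and viewed, at most 13 in all, crops included, and the job is handed in when it is done.

Besides the shell and the picture viewer there is one more tool, called after "Call:" as a command line: name --argument value ..., lists and objects as JSON in quotes. send_rows: Moves the arm, as the interface text tells. Its arguments: {"type":"object","properties":{"motion":{"type":"array","items":{"type":"object","properties":{"claw":{"type":"number"},"slide":{"type":"array","items":{"type":"number"}},"delta_rot":{"type":"array","items":{"type":"number"}}}}},"grip_force":{"type":"number"}},"required":["motion"]}

```bash
mkdir -p pics; python3 - <<'E'
from bench import ctrl
import cv2,pickle
s=ctrl.get_state();print(s)
d={}
for n in("scene","top"):
    d[n]=ctrl.get_image(n);cv2.imwrite(f"pics/{n}0.png",d[n]["color"]);print(n,d[n]["fx"],d[n]["cx"],d[n]["cy"],d[n]["pose"].round(3).tolist())
pickle.dump(d,open("d0.pkl","wb"))
E
```

```text
{'time': 0.0, 'joint_positions': array([ 1.26013308,  0.32181958, -0.07006399,  1.45172022,  0.02259785,
        1.37079008, -0.05689251]), 'qd': array([ 1.66552332e-03,  8.86281041e-04, -4.14316197e-04,  4.98313070e-04,
        5.72396047e-05,  1.50497311e-03,  6.21877239e-04]), 'joint_torque': array([ 4.98676254e-04, -4.91289675e+01, -4.03712187e-01, -3.12531531e+01,
       -6.38311403e-02,  4.38601209e-02,  1.63949699e-04]), 'position': array([ 0.20717828, -0.6155387 ,  0.24344084]), 'tool_rot': array([-3.09838010e+00, -5.07619346e-01,  6.57004252e-04]), 'ft_force': array([ 0.24142129, -0.51573037, -0.03505149]), 'torque': array([ 0.06672255, -0.00468586,  0.02270493]), 'grip_force': 0.0, 'grip_width': 0.9997806446706964}
scene 396.006501789735 277.7519091304666 211.8912085706989 [[-0.637, -0.563, 0.526, -0.031], [-0.77, 0.448, -0.454, 0.52], [0.02, -0.695, -0.719, 0.955], [0.0, 0.0, 0.0, 1.0]]
top 404.0504590410822 275.44168326838013 216.8801108292441 [[-0.054, -0.977, 0.205, 0.315], [-0.999, 0.054, -0.007, 0.002], [-0.004, -0.206, -0.979, 1.422], [0.0, 0.0, 0.0, 1.0]]
```

View pics/scene0.png

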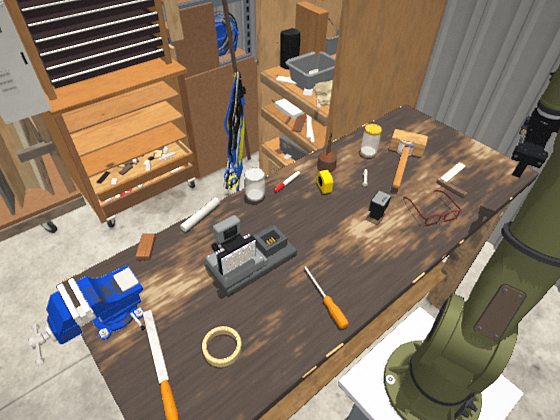

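View pics/top0.png

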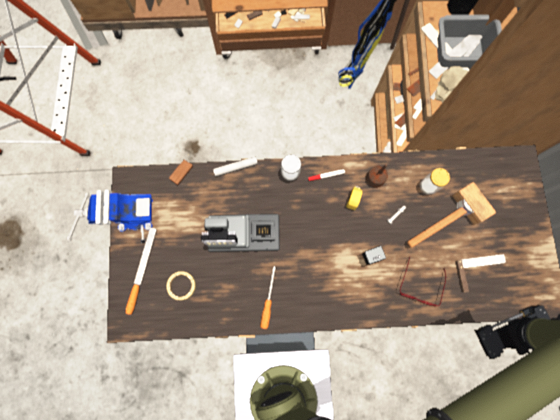

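The scene view shows the light at (250,255), the pack at (380,205) and the tape roll at (222,346). The top view has the light's foot at (240,232), with the bay at (263,230), and the pack at (373,256). Next I'll enlarge these regions.

```bash
cat > h.py <<'E'
import numpy as np,cv2
def ray(im,u,v):
    P=im["pose"];d=P[:3,:3]@[(u-im["cx"])/im["fx"],(v-im["cy"])/im["fy"],1];return P[:3,3],d
def plane(im,u,v,z):
    o,d=ray(im,u,v);return o+d*(z-o[2])/d[2]
def proj(im,p):
    P=im["pose"];c=P[:3,:3].T@(np.asarray(p)-P[:3,3]);return im["fx"]*c[0]/c[2]+im["cx"],im["fy"]*c[1]/c[2]+im["cy"]
E
python3 - <<'E'
import pickle,cv2,numpy as np
from h import *
d=pickle.load(open("d0.pkl","rb"))
def crop(n,x,y,w,h,s):
    return cv2.resize(d[n]["color"][y:y+h,x:x+w],None,fx=s,fy=s,interpolation=cv2.INTER_CUBIC)
out=np.zeros((600,800,3),np.uint8)
out[:300,:500]=crop("top",190,202,100,60,5)
out[:300,500:]=crop("top",343,226,60,60,5)[:,:300]
out[300:,:400]=crop("scene",200,210,100,75,4)
out[300:,400:]=crop("scene",345,175,66.67.__int__(),50,6)[:300,:400] if 0 else cv2.resize(d["scene"]["color"][180:230,345:412],(400,300),interpolation=cv2.INTER_CUBIC)
cv2.imwrite("pics/c1.png",out)
E
```

```text
(no output)
```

View pics/c1.png

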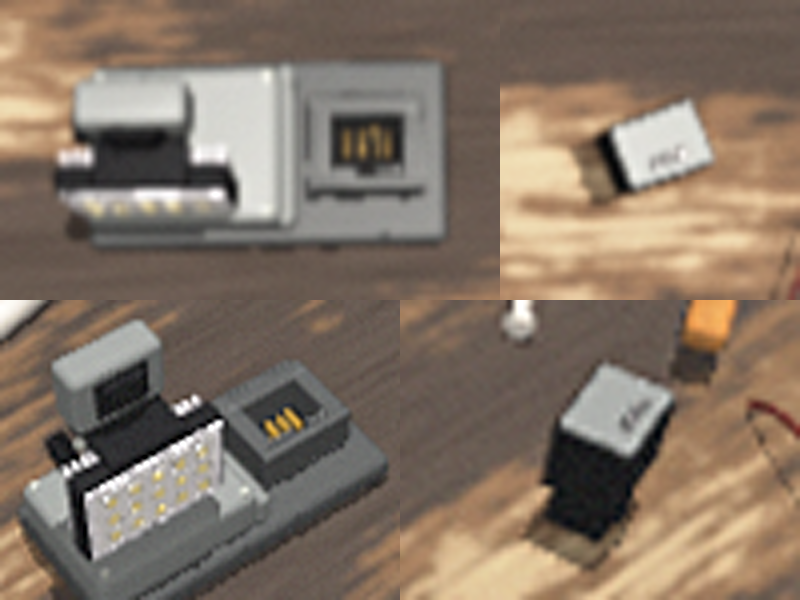

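The crops show the light's yaw is near zero: lamp, button and key slot face image-down, which is world -x. The bay opening is at about top (263,229). The pack's inlay is at about top (375,256), turned about 20°, with its gauge towards image-down.

```bash
python3 - <<'E'
import pickle
from h import *
d=pickle.load(open("d0.pkl","rb"));t=d["top"]
g=t["color"];sub=g[240:275,360:392];hsv=cv2.cvtColor(sub,cv2.COLOR_BGR2HSV)
m=((hsv[...,1]<40)&(hsv[...,2]>120)).astype(np.uint8)
n,l,st,c=cv2.connectedComponentsWithStats(m);k=1+st[1:,4].argmax()
cs,_=cv2.findContours((l==k).astype(np.uint8),0,2);r=cv2.minAreaRect(np.vstack(cs))
b=cv2.boxPoints(r)+[360,240];W=np.array([plane(t,*p,.081) for p in b]);print(r,W.round(4),W.mean(0))
e=[W[(i+1)%4]-W[i] for i in range(4)];print([(np.linalg.norm(v).round(4),np.degrees(np.arctan2(v[1],v[0])).round(1)) for v in e])
# gauge px
print("gauge",plane(t,343+168/5,226+160/5,.081))
for nm,u,v,z in[("bayopen tl",330,112,.06),("tr",405,112,.06),("bl",330,168,.06),("br",405,168,.06),("footTR",442,64,.02),("footBR",442,240,.02),("gripL",75,105,.214),("gripR",187,105,.214)]:
    print(nm,plane(t,190+u/5,202+v/5,z).round(4))
for nm,u,v,w in[("tape",180,285,.025),("yellow",355,198,.05),("jar",291,167,.1)]:print(nm,plane(t,u,v,w).round(3))
E
```

```text
((15.000000953674316, 14.499999046325684), (13.597792625427246, 17.39252471923828), 71.56504821777344) [[ 0.4651 -0.2976  0.081 ]
 [ 0.4805 -0.3544  0.081 ]
 [ 0.4369 -0.364   0.081 ]
 [ 0.4217 -0.3076  0.081 ]] [ 0.45105775 -0.33091603  0.081     ]
[(np.float64(0.0588), np.float64(-74.8)), (np.float64(0.0447), np.float64(-167.6)), (np.float64(0.0584), np.float64(105.0)), (np.float64(0.0446), np.float64(12.9))]
gauge [ 0.43910307 -0.33497435  0.081     ]
bayopen tl [0.5783 0.0604 0.06  ]
tr [0.5755 0.009  0.06  ]
bl [0.5395 0.0621 0.06  ]
br [0.5367 0.011  0.06  ]
footTR [ 0.6164 -0.0188  0.02  ]
footBR [ 0.4911 -0.0119  0.02  ]
gripL [0.5614 0.2088 0.214 ]
gripR [0.5577 0.1406 0.214 ]
tape [0.389 0.33  0.025]
yellow [ 0.655 -0.289  0.05 ]
jar [ 0.764 -0.07   0.1  ]
```

```bash
cat >> h.py <<'E'
from scipy.spatial.transform import Rotation as Ro
def plan(s,p,a):
    "slide (mm) and turn in tool axes from the measured pose to p, tool down, tool x at yaw a deg"
    a=np.radians(a);c,n=np.cos(a),np.sin(a)
    T=np.array([[c,n,0],[n,-c,0],[0,0,-1.]]);R=Ro.from_rotvec(s["tool_rot"]).as_matrix()
    print("pos",s["position"].round(4),"t",s["time"],"slide",(R.T@(np.asarray(p)-s["position"])*1e3).round(1),"rot",Ro.from_matrix(R.T@T).as_rotvec().round(4))
E
python3 - <<'E'
from bench import ctrl
from h import *
s=ctrl.get_state();plan(s,[.451,-.331,.25],104)
w=ctrl.get_image("wrist");R=Ro.from_rotvec(s["tool_rot"]).as_matrix()
P=w["pose"];print((R.T@(P[:3,3]-s["position"])).round(4),(R.T@P[:3,:3]).round(3),w["fx"],w["cx"],w["cy"])
E
```

```text
pos [ 0.2072 -0.6156  0.2436] t 0.1 slide [ 321.8 -191.9   -6.1] rot [-1.5000e-03 -1.3000e-03 -1.4903e+00]
[ 0.0827 -0.0002 -0.1394] [[-0.    -0.955 -0.298]
 [ 1.    -0.     0.   ]
 [-0.    -0.298  0.955]] 374.34609005118443 286.0304218971242 203.86412431022222
```

Call:
send_rows --motion '[{"claw": 1, "slide": [32, -19, 0], "delta_rot": [0, 0, -0.145]}, {"claw": 1, "slide": [64, -38, 0], "delta_rot": [0, 0, -0.29]}, {"claw": 1, "slide": [96, -57, 0], "delta_rot": [0, 0, -0.435]}, {"claw": 1, "slide": [128, -76, 0], "delta_rot": [0, 0, -0.58]}, {"claw": 1, "slide": [160, -95, 0], "delta_rot": [0, 0, -0.725]}]'

```text
time: 0.65
position: [0.3294, -0.4736, 0.2443]
tool_rot: [-2.714, -1.582, 0.0]
ft_force: [-0.1, 0.5, 0.1]
grip_width: 0.999
grip_force: 0.0
```

```bash
python3 - <<'E'
from bench import ctrl
from h import *
s=ctrl.get_state();plan(s,[.451,-.331,.23],104)
E
```

```text
pos [ 0.3294 -0.4736  0.2443] t 0.65 slide [184.   35.6  14.3] rot [-3.000e-04 -1.000e-04 -7.595e-01]
```

Call:
send_rows --motion '[{"claw": 1, "slide": [37, 7, 3], "delta_rot": [0, 0, -0.149]}, {"claw": 1, "slide": [74, 14, 6], "delta_rot": [0, 0, -0.298]}, {"claw": 1, "slide": [111, 21, 9], "delta_rot": [0, 0, -0.447]}, {"claw": 1, "slide": [148, 28, 12], "delta_rot": [0, 0, -0.596]}, {"claw": 1, "slide": [184, 35, 14], "delta_rot": [0, 0, -0.745]}]'

```text
time: 1.15
position: [0.4513, -0.3313, 0.2302]
tool_rot: [-1.951, -2.462, 0.0]
ft_force: [-0.5, -0.2, 0.5]
grip_width: 1.0
grip_force: 0.0
```

Call:
send_rows --motion '[{"claw": 1, "slide": [0, 0, 0], "delta_rot": [0, 0, 0]}, {"claw": 1, "slide": [0, 0, 0], "delta_rot": [0, 0, 0]}]'

```text
time: 1.35
position: [0.451, -0.332, 0.2303]
tool_rot: [-1.957, -2.457, 0.001]
ft_force: [-0.6, -0.4, -0.3]
grip_width: 1.002
grip_force: 0.0
```

```bash
python3 - <<'E'
from bench import ctrl
from h import *
import pickle
s=ctrl.get_state();plan(s,[.451,-.331,.23],104)
w=ctrl.get_image("wrist");pickle.dump(w,open("w1.pkl","wb"));cv2.imwrite("pics/w1.png",w["color"])
E
```

```text
pos [ 0.451  -0.332   0.2303] t 1.35 slide [1.  0.2 0.3] rot [-0.0006 -0.     -0.019 ]
```

View pics/w1.png

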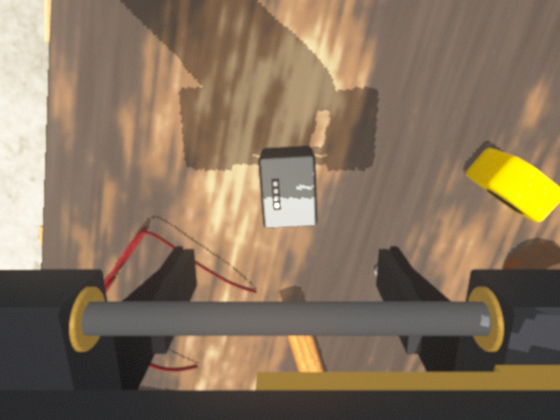

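The wrist view shows the inlay's corners near (260,158), (313,155), (316,225) and (264,227). The gauge is on the left, which confirms world -x.

```bash
cat >> h.py <<'E'
def inlay(w,box,z=.081,lo=60,save=None):
    x0,y0,x1,y1=box;sub=w["color"][y0:y1,x0:x1];hsv=cv2.cvtColor(sub,cv2.COLOR_BGR2HSV)
    m=((hsv[...,1]<60)&(hsv[...,2]>lo)).astype(np.uint8)
    m=cv2.morphologyEx(m,cv2.MORPH_OPEN,np.ones((5,5)))
    n,l,st,c=cv2.connectedComponentsWithStats(m);k=1+st[1:,4].argmax()
    cs,_=cv2.findContours((l==k).astype(np.uint8),0,2);cs=np.vstack(cs).reshape(-1,2)+[x0,y0]
    W=np.array([plane(w,*p,z)[:2] for p in cs]);r=cv2.minAreaRect((W*1e3).astype(np.float32));print("inlay mm",r,st[k])
    return r
E
python3 - <<'E'
from bench import ctrl
from h import *
import pickle
w=pickle.load(open("w1.pkl","rb"))
for lo in(70,90,110):inlay(w,(235,145,340,245),lo=lo)
g=w["color"][150:240:6,250:330:6];print(g.mean(2).astype(int))
E
```

```text
inlay mm ((452.6293640136719, -329.52252197265625), (43.39754867553711, 58.71269989013672), 16.01806640625) [  25   10   57   73 3787]
inlay mm ((452.75341796875, -329.912109375), (43.405296325683594, 57.881866455078125), 15.958436012268066) [  25   11   57   72 3715]
inlay mm ((452.6285400390625, -330.2577819824219), (42.83627700805664, 57.46800994873047), 15.41946029663086) [  26   12   55   71 3516]
[[125 108  76  58  57  56  54  50  57  55  54 128 116  90]
 [121 170  61  61  61  64  66  75  78  87  98 154 148 100]
 [125 133 135 138 141 139 139 137 137 138 136 119 108 101]
 [191 202 130 141 139 139 138 138 137 138 137 170 153 113]
 [190 202 130 139 139 138 137 138 138 138 137 137 148 156]
 [188 211 117 140  91 135 140 139 139 137 138 120 147 143]
 [188 209 108 141 137 131 138 138 197 220 177 113 142 123]
 [176 184  98 141 176 124 139 138 141 138 137 110 137 120]
 [182 175 105 226 203 186 184 217 169 208 174 104 134 125]
 [186 186 106 228 217 185 229 227 229 228 229  93 129 125]
 [191 190 102 229 199 214 228 228 228 228 228  88 125 123]
 [184 169 123 226 227 227 228 228 226 227 228  88 123 118]
 [181 154 132 227 226 227 227 227 225 226 226 103 125 117]
 [186 152 151 160 156 172 150 150 154 150 136 122 123 114]
 [168 160 156 159 160 157 143 148 155 154 143 119 116 117]]
```

```bash
python3 - <<'E'
from bench import ctrl
from h import *
plan(ctrl.get_state(),[.4527,-.330,.061],105.7)
E
```

```text
pos [ 0.4501 -0.3333  0.2303] t 1.4 slide [  2.7   3.5 169.3] rot [-0.001   0.0002 -0.0512]
```

Call:
send_rows --motion '[{"claw": 1, "slide": [1, 1, 40], "delta_rot": [0, 0, -0.025]}, {"claw": 1, "slide": [2, 2, 80], "delta_rot": [0, 0, -0.051]}, {"claw": 1, "slide": [2.5, 3, 120], "delta_rot": [0, 0, -0.051]}, {"claw": 1, "slide": [2.5, 3, 150], "delta_rot": [0, 0, -0.051]}, {"claw": 1, "slide": [2.5, 3, 169], "delta_rot": [0, 0, -0.051]}]'

```text
time: 1.9
position: [0.4502, -0.3307, 0.0586]
tool_rot: [-1.899, -2.498, 0.001]
ft_force: [-0.4, 0.3, 0.9]
grip_width: 1.001
grip_force: 0.0
```

Call:
send_rows --motion '[{"claw": 1, "slide": [0, 0, 0], "delta_rot": [0, 0, 0]}]'

```text
time: 2.0
position: [0.4496, -0.33, 0.0583]
tool_rot: [-1.896, -2.496, 0.001]
ft_force: [-0.7, 0.3, 0.0]
grip_width: 1.001
grip_force: 0.0
```

```bash
python3 - <<'E'
from bench import ctrl
from h import *
plan(ctrl.get_state(),[.4527,-.330,.061],105.7)
E
```

```text
pos [ 0.4496 -0.33    0.0583] t 2.0 slide [-0.8  2.9 -2.7] rot [-0.0044 -0.0048 -0.0025]
```

Call:
send_rows --motion '[{"claw": 1, "slide": [0, 3, -3], "delta_rot": [0, 0, 0]}, {"claw": 1, "slide": [0, 3, -3], "delta_rot": [0, 0, 0]}, {"claw": -1, "slide": [0, 3, -3], "delta_rot": [0, 0, 0]}, {"claw": -1, "slide": [0, 3, -3], "delta_rot": [0, 0, 0]}, {"claw": -1, "slide": [0, 3, -3], "delta_rot": [0, 0, 0]}]' --grip_force 20

```text
time: 2.5
position: [0.4561, -0.3291, 0.0652]
tool_rot: [1.895, 2.504, -0.001]
ft_force: [-0.2, 0.2, 0.0]
grip_width: 0.813
grip_force: 0.0
```

Call:
send_rows --motion '[{"claw": -1, "slide": [0, 0, 0], "delta_rot": [0, 0, 0]}, {"claw": -1, "slide": [0, 0, 0], "delta_rot": [0, 0, 0]}, {"claw": -1, "slide": [0, 0, 0], "delta_rot": [0, 0, 0]}]'

```text
time: 2.8
position: [0.4549, -0.3292, 0.0645]
tool_rot: [-1.895, -2.504, 0.002]
ft_force: [-2.9, -0.7, 1.7]
grip_width: 0.542
grip_force: 4.3
```

Call:
send_rows --motion '[{"claw": -1, "slide": [0, 0, 0], "delta_rot": [0, 0, 0]}, {"claw": -1, "slide": [0, 0, 0], "delta_rot": [0, 0, 0]}, {"claw": -1, "slide": [0, 0, 0], "delta_rot": [0, 0, 0]}]'

```text
time: 3.1
position: [0.4551, -0.3292, 0.0645]
tool_rot: [-1.896, -2.504, 0.002]
ft_force: [-3.7, 0.4, 3.3]
grip_width: 0.532
grip_force: 20.0
```

Call:
send_rows --motion '[{"claw": -1, "slide": [0, 0, -30], "delta_rot": [0, 0, 0]}, {"claw": -1, "slide": [0, 0, -60], "delta_rot": [0, 0, 0]}, {"claw": -1, "slide": [0, 0, -90], "delta_rot": [0, 0, 0]}, {"claw": -1, "slide": [0, 0, -120], "delta_rot": [0, 0, 0]}, {"claw": -1, "slide": [0, 0, -130], "delta_rot": [0, 0, 0]}]'

```text
time: 3.6
position: [0.458, -0.3289, 0.197]
tool_rot: [1.892, 2.502, 0.002]
ft_force: [0.8, 0.1, -3.9]
grip_width: 0.529
grip_force: 19.9
```

```bash
python3 - <<'E'
from bench import ctrl
from h import *
# staging point ~90 mm on the robot side / right of the bay, to look at it
plan(ctrl.get_state(),[.555,-.11,.20],87)
E
```

```text
pos [ 0.458  -0.3289  0.197 ] t 3.6 slide [184.2 153.   -3. ] rot [0.0045 0.0029 0.3282]
```

Call:
send_rows --motion '[{"claw": -1, "slide": [36, 24, -9], "delta_rot": [0, 0, 0.06]}, {"claw": -1, "slide": [72, 48, -18], "delta_rot": [0, 0, 0.12]}, {"claw": -1, "slide": [108, 72, -27], "delta_rot": [0, 0, 0.18]}, {"claw": -1, "slide": [144, 96, -36], "delta_rot": [0, 0, 0.25]}, {"claw": -1, "slide": [180, 120, -43], "delta_rot": [0, 0, 0.328]}]'

```text
time: 4.1
position: [0.5226, -0.1208, 0.2363]
tool_rot: [-2.282, -2.158, -0.0]
ft_force: [1.1, -0.6, -4.6]
grip_width: 0.528
grip_force: 19.9
```

```bash
python3 - <<'E'
from bench import ctrl
from h import *
plan(ctrl.get_state(),[.555,-.02,.24],87)
E
```

```text
pos [ 0.5226 -0.1208  0.2363] t 4.1 slide [102.4  26.7  -3.6] rot [-0.0008 -0.0009 -0.0034]
```

Call:
send_rows --motion '[{"claw": -1, "slide": [35, 9, 0], "delta_rot": [0, 0, 0]}, {"claw": -1, "slide": [70, 18, 0], "delta_rot": [0, 0, 0]}, {"claw": -1, "slide": [102, 27, 0], "delta_rot": [0, 0, 0]}, {"claw": -1, "slide": [102, 27, 0], "delta_rot": [0, 0, 0]}, {"claw": -1, "slide": [102, 27, 0], "delta_rot": [0, 0, 0]}]'

```text
time: 4.6
position: [0.5544, -0.0211, 0.2358]
tool_rot: [-2.275, -2.164, 0.001]
ft_force: [-0.2, -0.6, -5.1]
grip_width: 0.531
grip_force: 19.8
```

```bash
python3 - <<'E'
from bench import ctrl
from h import *
import pickle
plan(ctrl.get_state(),[.555,-.02,.24],87)
w={n:ctrl.get_image(n) for n in("wrist","top")};s=ctrl.get_state();w["s"]=s;pickle.dump(w,open("w2.pkl","wb"))
cv2.imwrite("pics/w2.png",w["wrist"]["color"]);plan(s,[.555,-.02,.24],87)
P=w["wrist"]["pose"];R=Ro.from_rotvec(s["tool_rot"]).as_matrix();print(R.T@(P[:3,3]-s["position"]))
E
```

```text
pos [ 0.5544 -0.0211  0.2358] t 4.6 slide [ 1.1  0.5 -4.2] rot [-0.0021 -0.0008  0.0025]
pos [ 0.5543 -0.0237  0.2362] t 4.7 slide [ 3.7  0.4 -3.8] rot [-0.0019  0.0003 -0.0018]
[ 0.08527969 -0.00035543 -0.13910362]
```

View pics/w2.png

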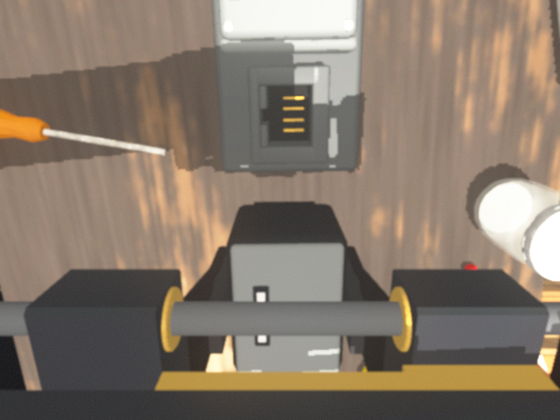

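The wrist view shows the bay opening at about columns 262–312, rows 84–145, with the slot on its left. The held pack's inlay starts at row 243, columns 235–341. I'll enlarge the bay with its contrast stretched.

```bash
python3 - <<'E'
import pickle
from h import *
w=pickle.load(open("w2.pkl","rb"))["wrist"]["color"]
a=cv2.resize(w[60:180,215:365],None,fx=5,fy=5,interpolation=cv2.INTER_CUBIC)
a=(255*(a/255.)**.6).astype(np.uint8)
cv2.imwrite("pics/c2.png",a)
E
```

```text
(no output)
```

View pics/c2.png

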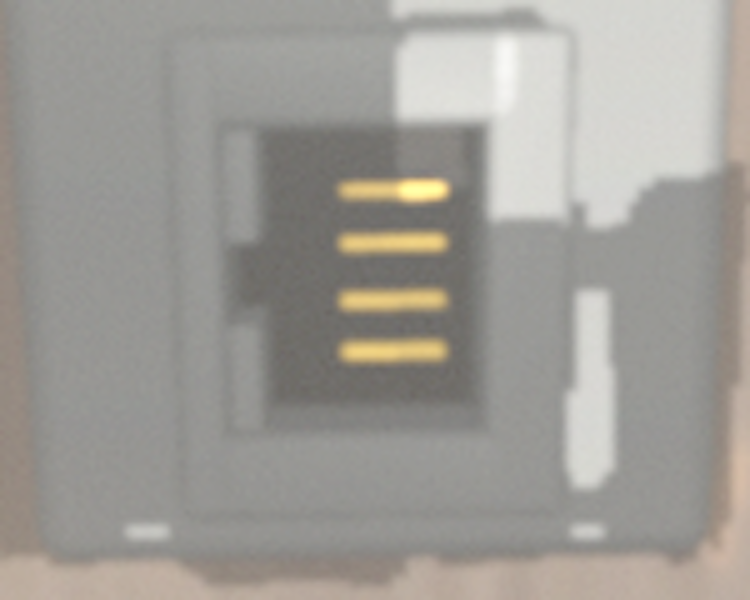

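```bash
python3 - <<'E'
import pickle
from h import *
d=pickle.load(open("w2.pkl","rb"));w=d["wrist"]
def P(c):return plane(w,215+(c[0]+.5)/5-.5,60+(c[1]+.5)/5-.5,.06)[:2]
for n,C in(("open",[(222,125),(487,125),(484,430),(230,430)]),("outer",[(170,30),(572,30),(562,515),(183,515)])):
    Q=np.array([P(c) for c in C]);print(n,Q.mean(0).round(4),"x-size",Q[1,0]-Q[0,0],Q[2,0]-Q[3,0],"y",Q[0,1]-Q[3,1],Q[1,1]-Q[2,1],"yaw",[np.degrees(np.arctan2(-(a-b)[0],(a-b)[1])).round(2) for a,b in((Q[0],Q[3]),(Q[1],Q[2]))],[np.degrees(np.arctan2((a-b)[1],(a-b)[0])).round(2) for a,b in((Q[1],Q[0]),(Q[2],Q[3]))])
g=cv2.cvtColor(w["color"],cv2.COLOR_BGR2GRAY).astype(int)
for r in(250,260,270,280,290):print(r,g[r,226:246].tolist(),g[r,332:352].tolist())
for c in(270,288,305):print(c,g[198:250,c].tolist())
E
```

```text
open [0.5573 0.0388] x-size 0.042479863958410524 0.04269533567951145 y 0.04886635352568054 0.04887191564385467 yaw [np.float64(-2.51), np.float64(-2.26)] [np.float64(-2.86), np.float64(-2.85)]
outer [0.5599 0.0386] x-size 0.06352326679167186 0.06458070390447679 y 0.07762482719074784 0.07766515257936196 yaw [np.float64(-2.93), np.float64(-2.15)] [np.float64(-2.86), np.float64(-2.85)]
250 [59, 58, 63, 79, 110, 138, 152, 157, 159, 160, 163, 160, 160, 162, 159, 161, 160, 160, 159, 161] [161, 161, 159, 160, 161, 160, 159, 159, 159, 154, 146, 122, 89, 63, 55, 56, 51, 51, 56, 53]
260 [66, 61, 61, 69, 90, 123, 144, 155, 159, 160, 161, 161, 162, 161, 161, 160, 160, 161, 161, 161] [160, 160, 160, 159, 160, 160, 160, 160, 158, 152, 141, 115, 79, 60, 58, 60, 60, 57, 55, 52]
270 [62, 65, 58, 65, 77, 111, 139, 152, 157, 160, 160, 160, 162, 160, 161, 160, 160, 163, 161, 161] [160, 158, 161, 162, 162, 161, 160, 158, 154, 147, 129, 94, 67, 57, 58, 60, 63, 62, 62, 63]
280 [64, 60, 64, 60, 70, 90, 121, 147, 155, 158, 162, 159, 160, 160, 159, 159, 159, 163, 159, 160] [159, 160, 161, 163, 161, 159, 158, 
[... 214 characters left out ...]
57, 59, 61, 61, 60, 60, 63, 60]
270 [138, 136, 128, 107, 76, 57, 53, 57, 53, 54, 55, 54, 53, 51, 56, 52, 55, 56, 56, 54, 53, 55, 53, 55, 55, 54, 55, 50, 53, 56, 55, 54, 56, 54, 54, 55, 55, 56, 55, 58, 61, 62, 60, 61, 66, 91, 120, 138, 149, 155, 158, 160]
288 [139, 136, 127, 104, 69, 54, 53, 53, 55, 55, 55, 50, 53, 51, 54, 55, 50, 50, 54, 52, 54, 53, 54, 52, 53, 52, 52, 55, 55, 54, 55, 51, 54, 55, 54, 57, 56, 56, 55, 60, 58, 59, 63, 62, 71, 98, 126, 142, 154, 156, 158, 160]
305 [134, 132, 124, 97, 70, 52, 53, 55, 56, 51, 53, 54, 54, 54, 53, 55, 52, 54, 54, 53, 55, 55, 54, 53, 52, 56, 51, 55, 55, 55, 51, 54, 55, 54, 55, 56, 58, 57, 58, 58, 61, 61, 60, 61, 78, 107, 132, 146, 153, 157, 159, 159]
```

```bash
python3 - <<'E'
import pickle
from h import *
d=pickle.load(open("w2.pkl","rb"));w=d["wrist"];s=d["s"]
zt=w["pose"][2,3]-.1391-.0645; print("foot z",zt, s["position"])
T=zt+.081
L=[plane(w,u,v,T)[:2] for u,v in((230,250),(231,270),(232.06,290))];R=[plane(w,u,v,T)[:2] for u,v in((343.35,250),(342.6,270),(341.65,290))]
print("width",[(b-a)[0]*1e3 for a,b in zip(L,R)],"mid",[(a+b)/2 for a,b in zip(L,R)])
for S in(L,R):
    e=S[0]-S[2];print("yaw",np.degrees(np.arctan2(-e[0],e[1])))
F=[plane(w,u,v,T)[:2] for u,v in((270,243.55),(288,243.3),(305,243.0))];e=F[2]-F[0];print("front",F,"yaw",np.degrees(np.arctan2(e[1],e[0])))
print("shoulder front",[plane(w,u,v,zt+.032)[:2] for u,v in((270,201.2),(288,201.0),(305,200.8))])
R=Ro.from_rotvec(s["tool_rot"]).as_matrix();print("toolx yaw",np.degrees(np.arctan2(R[1,0],R[0,0])),R[:,2])
E
```

```text
foot z 0.17168669583954793 [ 0.55434309 -0.02368892  0.23620849]
width [np.float64(40.40522422551118), np.float64(40.485037358470535), np.float64(40.47171975134578)] mid [array([0.55622941, 0.00598192]), array([ 0.55588437, -0.00192702]), array([ 0.55550106, -0.01011947])]
yaw -2.7080176064252455
yaw -2.4720213904337016
front [array([0.55044391, 0.00876632]), array([0.55682936, 0.00854618]), array([0.56285791, 0.0083629 ])] yaw -1.8612860045970543
shoulder front [array([0.54845373, 0.00963817]), array([0.55707429, 0.00931047]), array([0.56521287, 0.00900665])]
toolx yaw 86.89523776677426 [-1.87550482e-03 -2.01625426e-04 -9.99998221e-01]
```

Call:
send_rows --motion '[{"claw": -1, "slide": [0, 0, 0], "delta_rot": [0, 0, 0]}, {"claw": -1, "slide": [0, 0, 0], "delta_rot": [0, 0, 0]}, {"claw": -1, "slide": [0, 0, 0], "delta_rot": [0, 0, 0]}]'

```text
time: 5.0
position: [0.5548, -0.0234, 0.2375]
tool_rot: [2.281, 2.16, -0.0]
ft_force: [-0.7, -1.3, -4.9]
grip_width: 0.529
grip_force: 19.8
```

```bash
python3 - <<'E'
from bench import ctrl
from h import *
import pickle
d=pickle.load(open("w2.pkl","rb"));a=d["wrist"]
print("old cam",a["pose"][:3,3])
def sub(b,box):
    x0,y0,x1,y1=box;T=a["color"][y0:y1,x0:x1];A=np.float32(cv2.cvtColor(T,6));B=np.float32(cv2.cvtColor(b["color"][y0:y1,x0:x1],6))
    return cv2.phaseCorrelate(A,B,cv2.createHanningWindow(A.shape[::-1],cv2.CV_32F))
for i in range(4):
    s=ctrl.get_state();b=ctrl.get_image("wrist");print(s["position"].round(4),b["pose"][:3,3].round(4),sub(b,(215,50,365,180)))
pickle.dump(b,open("w3.pkl","wb"))
E
```

```text
old cam [0.55886797 0.06151289 0.3752867 ]
[ 0.5548 -0.0234  0.2375] [0.5593 0.0594 0.3768] ((-1.2248811045116952, -2.224822425822879), 0.7665312445369767)
[ 0.5548 -0.0231  0.2376] [0.5593 0.0596 0.3769] ((-1.2460880405255494, -2.1821951032916473), 0.8023855413743007)
[ 0.5549 -0.023   0.2376] [0.5593 0.0597 0.377 ] ((-1.4776595152324603, -2.2530162315030537), 0.8062186502527308)
[ 0.5549 -0.0229  0.2376] [0.5593 0.0599 0.377 ] ((-1.4247737116582329, -1.5642276541144895), 0.8699147466965663)
```

```bash
python3 - <<'E'
import pickle
from h import *
d=pickle.load(open("w2.pkl","rb"));w=d["wrist"];g=cv2.cvtColor(w["color"],6).astype(int)
for r in range(203,240,5):
    m=np.where(g[r,225:350]<95)[0]+225;print(r,m.min(),m.max(),m.size)
for r in(206,210):print(g[r,238:254].tolist(),g[r,322:340].tolist())
E
```

```text
203 254 315 62
208 239 331 93
213 237 333 97
218 235 336 102
223 234 338 105
228 232 340 109
233 231 342 112
238 229 344 116
[136, 127, 112, 96, 83, 73, 62, 64, 59, 59, 61, 58, 60, 60, 58, 59] [54, 52, 57, 53, 54, 57, 63, 72, 91, 110, 129, 134, 135, 139, 140, 137, 139, 139]
[92, 66, 56, 57, 60, 56, 56, 59, 55, 55, 56, 54, 56, 56, 55, 55] [53, 53, 54, 56, 54, 52, 55, 52, 53, 61, 80, 106, 128, 139, 139, 139, 141, 140]
```

```bash
python3 - <<'E'
import pickle
from h import *
for w in(pickle.load(open("w2.pkl","rb"))["wrist"],pickle.load(open("w3.pkl","rb"))):
    g=cv2.cvtColor(w["color"],6).astype(float)
    def cross(a,l=108):
        i=np.where(np.diff((a>l).astype(int)))[0];return [round(k+(l-a[k])/(a[k+1]-a[k]),2) for k in i]
    for r in(255,270,280):print(r,[220+c for c in cross(g[r,220:250])],[325+c for c in cross(g[r,325:350])])
    for c in(275,300):print(c,[195+k for k in cross(g[195:250,c])])
from bench import ctrl
b=ctrl.get_image("scene");pickle.dump(b,open("s3.pkl","wb"));s=ctrl.get_state();print(s["position"])
for z in(0,.01):print(proj(b,[.555,-.0235,s["position"][2]-.0645-z]))
u,v=map(int,proj(b,[.555,-.0235,.2]));cv2.imwrite("pics/s3.png",cv2.resize(b["color"][v-50:v+50,u-65:u+65],None,fx=6,fy=6,interpolation=cv2.INTER_CUBIC));print(u-65,v-50)
E
```

```text
255 [np.float64(230.22)] [np.float64(343.37)]
270 [np.float64(230.91)] [np.float64(342.6)]
280 [np.float64(231.58)] [np.float64(342.3)]
275 [np.float64(200.88), np.float64(243.61)]
300 [np.float64(200.85), np.float64(242.97)]
255 [np.float64(230.21)] [np.float64(343.31)]
270 [np.float64(230.91)] [np.float64(342.65)]
280 [np.float64(231.55)] [np.float64(342.29)]
275 [np.float64(200.88), np.float64(243.53)]
300 [np.float64(200.92), np.float64(242.93)]
[ 0.55488705 -0.02270725  0.23759475]
(np.float64(288.0968101803405), np.float64(201.19150913582178))
(np.float64(287.95890813862223), np.float64(203.70552681077237))
223 144
```

View pics/s3.png

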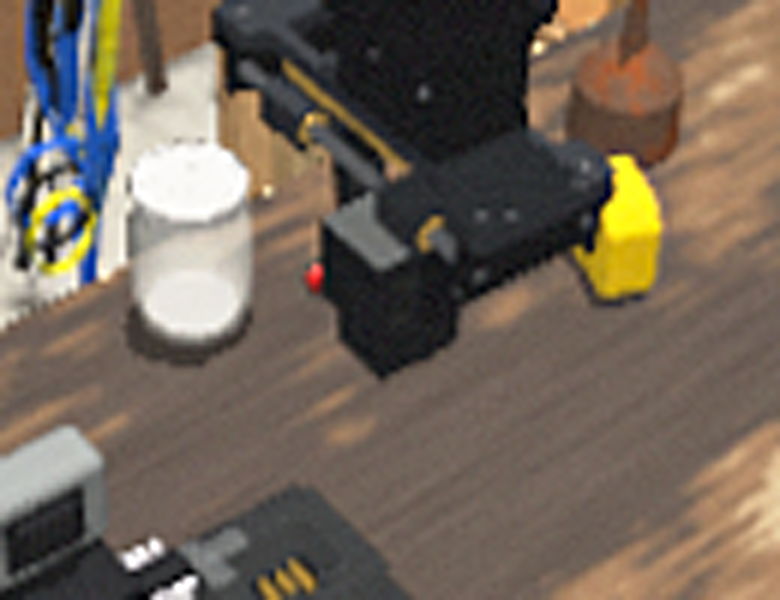

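The scene crop shows the held pack upright, with its lowest stem corner at about crop (382,378), which is pixel (286.7,207). I'll get its height from that.

```bash
python3 - <<'E'
import pickle
from h import *
b=pickle.load(open("s3.pkl","rb"))
for h in(.0645,.07,.075,.08):print(h,[np.round(proj(b,[.555+dx,-.0227+dy,.2376-h+dz]),1).tolist() for dx,dy,dz in((-.0165,.0225,0),(-.0215,.029,.081),(.0215,.029,.081))])
print("seen stem corner (286.7,207), inlay front corner ~",[223+372/6,144+268/6],"inlay left",[223+327/6,144+222/6])
E
```

```text
0.0645 [[285.6, 208.1], [286.0, 188.5], [275.6, 180.0]]
0.07 [[285.5, 209.5], [285.9, 190.1], [275.5, 181.5]]
0.075 [[285.5, 210.7], [285.9, 191.5], [275.5, 182.9]]
0.08 [[285.4, 212.0], [285.8, 192.9], [275.5, 184.3]]
seen stem corner (286.7,207), inlay front corner ~ [285.0, 188.66666666666666] inlay left [277.5, 181.0]
```

```bash
python3 - <<'E'
from bench import ctrl
from h import *
plan(ctrl.get_state(),[.5593,.040,.145],87.2)
E
```

```text
pos [ 0.5549 -0.0227  0.2376] t 5.25 slide [62.9  1.1 92.6] rot [ 0.0001  0.0002 -0.0043]
```

Call:
send_rows --motion '[{"claw": -1, "slide": [31, 1, 0], "delta_rot": [0, 0, 0]}, {"claw": -1, "slide": [63, 1, 0], "delta_rot": [0, 0, 0]}, {"claw": -1, "slide": [63, 1, 30], "delta_rot": [0, 0, 0]}, {"claw": -1, "slide": [63, 1, 60], "delta_rot": [0, 0, 0]}, {"claw": -1, "slide": [63, 1, 92], "delta_rot": [0, 0, 0]}]' --grip_force 25

```text
time: 5.75
position: [0.5597, 0.0405, 0.1451]
tool_rot: [2.278, 2.161, 0.001]
ft_force: [1.2, -1.3, -3.9]
grip_width: 0.529
grip_force: 24.8
```

Call:
send_rows --motion '[{"claw": -1, "slide": [0, 0, 0], "delta_rot": [0, 0, 0]}, {"claw": -1, "slide": [0, 0, 0], "delta_rot": [0, 0, 0]}, {"claw": -1, "slide": [0, 0, 0], "delta_rot": [0, 0, 0]}, {"claw": -1, "slide": [0, 0, 0], "delta_rot": [0, 0, 0]}, {"claw": -1, "slide": [0, 0, 0], "delta_rot": [0, 0, 0]}]'

```text
time: 6.25
position: [0.5601, 0.0403, 0.147]
tool_rot: [2.278, 2.16, 0.002]
ft_force: [0.1, 0.0, -3.4]
grip_width: 0.525
grip_force: 24.8
```

```bash
python3 - <<'E'
from bench import ctrl
from h import *
import pickle
s=ctrl.get_state();plan(s,[.5593,.040,.145],87.2)
w=ctrl.get_image("wrist");b=ctrl.get_image("scene");pickle.dump((w,b,s),open("w4.pkl","wb"))
o=np.zeros((600,800,3),np.uint8)
o[:,:500]=cv2.resize(w["color"][120:270,222:347],(500,600),interpolation=cv2.INTER_CUBIC)
o[:,500:]=cv2.resize(b["color"][185:285,230:280],(300,600),interpolation=cv2.INTER_CUBIC)
cv2.imwrite("pics/w4.png",(255*(o/255.)**.6).astype(np.uint8))
E
```

```text
pos [0.5601 0.0403 0.147 ] t 6.25 slide [-0.3 -0.8  2. ] rot [ 0.0025  0.0002 -0.0043]
```

View pics/w4.png

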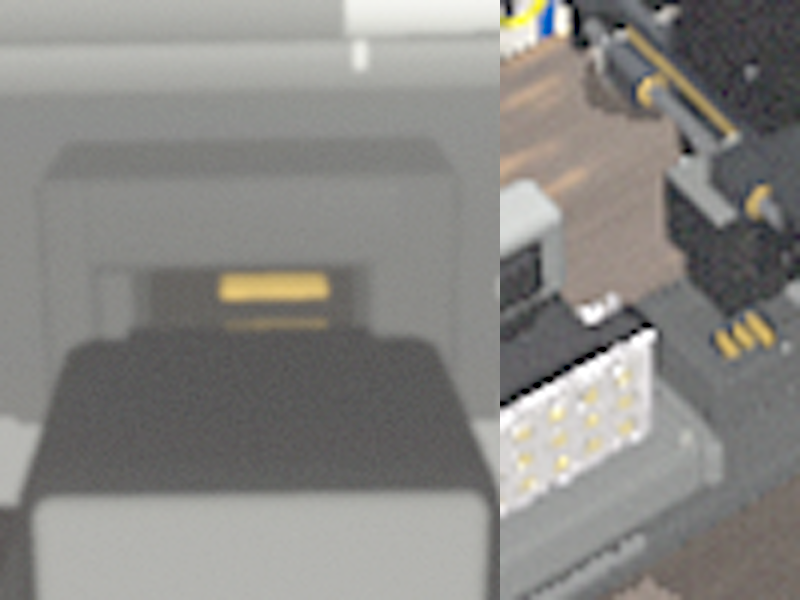

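The wrist crop, scaled 4x, shows the rim's +y edge at row 180 (columns 42–455), the opening's +y edge at row 266 with its right side at 370, and the pack's shoulder edge at row 333 (columns 70–440). From these the pack is aligned in y and needs to move about -1 mm in x. I'll descend slowly and watch the force.

Call:
send_rows --motion '[{"claw": -1, "slide": [0, -1, 7], "delta_rot": [0, 0, 0]}, {"claw": -1, "slide": [0, -1, 14], "delta_rot": [0, 0, 0]}, {"claw": -1, "slide": [0, -1, 19], "delta_rot": [0, 0, 0]}, {"claw": -1, "slide": [0, -1, 24], "delta_rot": [0, 0, 0]}, {"claw": -1, "slide": [0, -1, 27], "delta_rot": [0, 0, 0]}]'

```text
time: 6.85
position: [0.5589, 0.0403, 0.1184]
tool_rot: [2.279, 2.161, 0.002]
ft_force: [0.8, 0.7, -2.7]
grip_width: 0.531
grip_force: 24.8
```

Call:
send_rows --motion '[{"claw": -1, "slide": [0, 0, 2], "delta_rot": [0, 0, 0]}, {"claw": -1, "slide": [0, 0, 4], "delta_rot": [0, 0, 0]}, {"claw": -1, "slide": [0, 0, 4], "delta_rot": [0, 0, 0]}]'

```text
time: 7.15
position: [0.559, 0.0403, 0.1146]
tool_rot: [2.279, 2.161, 0.002]
ft_force: [4.0, -0.2, -5.7]
grip_width: 0.528
grip_force: 24.8
```

Call:
send_rows --motion '[{"claw": -1, "slide": [0, 0.6, 2], "delta_rot": [0, 0, 0]}, {"claw": -1, "slide": [0, 0.6, 5], "delta_rot": [0, 0, 0]}, {"claw": -1, "slide": [0, 0.6, 8], "delta_rot": [0, 0, 0]}, {"claw": -1, "slide": [0, 0.6, 8], "delta_rot": [0, 0, 0]}]'

```text
time: 7.55
position: [0.559, 0.0401, 0.1061]
tool_rot: [2.279, 2.162, 0.0]
ft_force: [3.9, -0.2, -6.2]
grip_width: 0.528
grip_force: 24.8
```

Call:
send_rows --motion '[{"claw": -1, "slide": [0, 0, 3], "delta_rot": [0, 0, 0]}, {"claw": -1, "slide": [0, 0, 6], "delta_rot": [0, 0, 0]}, {"claw": -1, "slide": [0, 0, 9], "delta_rot": [0, 0, 0]}, {"claw": -1, "slide": [0, 0, 9], "delta_rot": [0, 0, 0]}]'

```text
time: 7.95
position: [0.559, 0.0402, 0.0971]
tool_rot: [2.279, 2.162, 0.0]
ft_force: [4.2, -0.1, -5.8]
grip_width: 0.529
grip_force: 24.8
```

Call:
send_rows --motion '[{"claw": -1, "slide": [0, 0.5, 1.5], "delta_rot": [0, 0, 0]}, {"claw": -1, "slide": [0, 0.5, 3], "delta_rot": [0, 0, 0]}, {"claw": -1, "slide": [0, 0.5, 3], "delta_rot": [0, 0, 0]}]'

```text
time: 8.25
position: [0.5591, 0.0402, 0.0942]
tool_rot: [-2.279, -2.162, 0.001]
ft_force: [3.9, 0.2, -5.2]
grip_width: 0.525
grip_force: 24.8
```

Call:
send_rows --motion '[{"claw": -1, "slide": [0, 0, 1], "delta_rot": [0, 0, 0]}, {"claw": -1, "slide": [0, 0, 2], "delta_rot": [0, 0, 0]}, {"claw": -1, "slide": [0, 0, 2], "delta_rot": [0, 0, 0]}]'

```text
time: 8.55
position: [0.5591, 0.0402, 0.0929]
tool_rot: [-2.28, -2.161, 0.001]
ft_force: [0.0, -0.2, 2.2]
grip_width: 0.533
grip_force: 24.8
```

Call:
send_rows --motion '[{"claw": -1, "slide": [0, 0, 0.7], "delta_rot": [0, 0, 0]}, {"claw": -1, "slide": [0, 0, 0.7], "delta_rot": [0, 0, 0]}, {"claw": 1, "slide": [0, 0, 0], "delta_rot": [0, 0, 0]}, {"claw": 1, "slide": [0, 0, 0], "delta_rot": [0, 0, 0]}, {"claw": 1, "slide": [0, 0, 0], "delta_rot": [0, 0, 0]}]'

```text
time: 9.05
position: [0.5591, 0.0403, 0.0923]
tool_rot: [-2.279, -2.162, 0.001]
ft_force: [-0.4, 0.2, -0.7]
grip_width: 0.716
grip_force: 0.0
```

Call:
send_rows --motion '[{"claw": 1, "slide": [0, 0, 0], "delta_rot": [0, 0, 0]}, {"claw": 1, "slide": [0, 0, 0], "delta_rot": [0, 0, 0]}, {"claw": 1, "slide": [0, 0, 0], "delta_rot": [0, 0, 0]}, {"claw": 1, "slide": [0, 0, 0], "delta_rot": [0, 0, 0]}]'

```text
time: 9.45
position: [0.5593, 0.0402, 0.0925]
tool_rot: [-2.279, -2.162, 0.0]
ft_force: [-0.7, -0.8, -0.1]
grip_width: 0.984
grip_force: 0.0
```

Call:
send_rows --motion '[{"claw": 1, "slide": [0, 0, -30], "delta_rot": [0, 0, 0]}, {"claw": 1, "slide": [0, 0, -70], "delta_rot": [0, 0, 0]}, {"claw": 1, "slide": [0, 0, -110], "delta_rot": [0, 0, 0]}, {"claw": 1, "slide": [0, 0, -150], "delta_rot": [0, 0, 0]}, {"claw": 1, "slide": [0, 0, -190], "delta_rot": [0, 0, 0]}]'

```text
time: 9.95
position: [0.5591, 0.0403, 0.2843]
tool_rot: [2.279, 2.162, -0.0]
ft_force: [0.2, -0.0, 0.3]
grip_width: 1.0
grip_force: 0.0
```

Call:
send_rows --motion '[{"claw": 1, "slide": [0, 0, 0], "delta_rot": [0, 0, 0]}, {"claw": 1, "slide": [0, 0, 0], "delta_rot": [0, 0, 0]}, {"claw": 1, "slide": [0, 0, 0], "delta_rot": [0, 0, 0]}]'

```text
time: 10.25
position: [0.5587, 0.04, 0.2812]
tool_rot: [-2.279, -2.161, 0.003]
ft_force: [-0.3, -0.1, 0.1]
grip_width: 0.999
grip_force: 0.0
```

```bash
python3 - <<'E'
from bench import ctrl
from h import *
import pickle
s=ctrl.get_state();plan(s,[.567,.18,.30],87.2)
w=ctrl.get_image("wrist");b=ctrl.get_image("scene");pickle.dump((w,b,s),open("w5.pkl","wb"))
o=np.zeros((600,800,3),np.uint8)
o[:420,:500]=cv2.resize(w["color"],(500,420));o[:,500:]=cv2.resize(b["color"][195:295,230:280],(300,600),interpolation=cv2.INTER_CUBIC)
cv2.imwrite("pics/w5.png",(255*(o/255.)**.6).astype(np.uint8))
E
```

```text
pos [0.5587 0.04   0.2812] t 10.25 slide [140.2   0.9 -18.9] rot [-0.0021  0.0004 -0.0041]
```

View pics/w5.png

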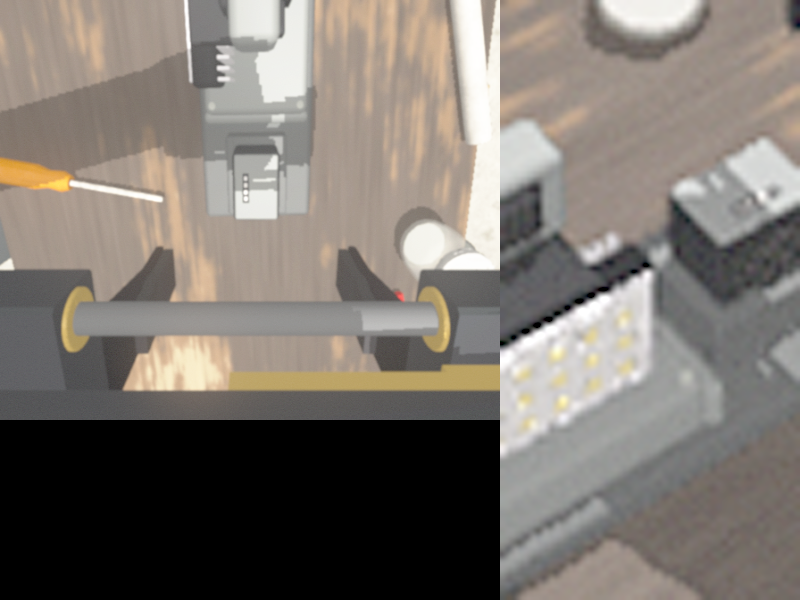

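The pack now sits squarely on the bay rim; in the left wrist view its inlay is at about (257,185). The grip is above it at columns 228–285, which agrees with a grip centre near (0.566, 0.179). I'll move over the grip.

Call:
send_rows --motion '[{"claw": 1, "slide": [40, 0, 0], "delta_rot": [0, 0, 0]}, {"claw": 1, "slide": [80, 0, 0], "delta_rot": [0, 0, 0]}, {"claw": 1, "slide": [120, 0, 0], "delta_rot": [0, 0, 0]}, {"claw": 1, "slide": [139, 0, 0], "delta_rot": [0, 0, 0]}, {"claw": 1, "slide": [139, 0, 0], "delta_rot": [0, 0, 0]}]'

```text
time: 10.85
position: [0.5651, 0.1834, 0.2813]
tool_rot: [-2.27, -2.167, 0.001]
ft_force: [0.6, 0.3, 0.3]
grip_width: 0.999
grip_force: 0.0
```

Call:
send_rows --motion '[{"claw": 1, "slide": [0, 0, 0], "delta_rot": [0, 0, 0]}, {"claw": 1, "slide": [0, 0, 0], "delta_rot": [0, 0, 0]}, {"claw": 1, "slide": [0, 0, 0], "delta_rot": [0, 0, 0]}]'

```text
time: 11.15
position: [0.5671, 0.1771, 0.2822]
tool_rot: [2.282, 2.158, -0.001]
ft_force: [-0.1, 0.4, 0.2]
grip_width: 1.001
grip_force: 0.0
```

```bash
python3 - <<'E'
from bench import ctrl
from h import *
import pickle
s=ctrl.get_state();plan(s,[.566,.179,.195],87.2)
w=ctrl.get_image("wrist");pickle.dump((w,s),open("w6.pkl","wb"))
cv2.imwrite("pics/w6.png",w["color"])
print([np.round(proj(w,[.5665+dx,.179+dy,.214]),1).tolist() for dx,dy in((-.015,-.035),(.015,-.035),(.0,.035))])
E
```

```text
pos [0.5671 0.1771 0.2822] t 11.15 slide [ 1.9 -1.1 87.2] rot [-0.0003  0.001  -0.0069]
[[263.6, 283.0], [311.8, 280.6], [281.0, 171.7]]
```

View pics/w6.png

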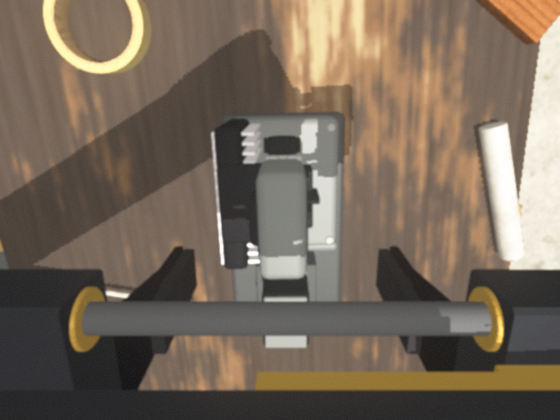

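The wrist view shows the grip's top at columns 259–307, rows ~158–262, with its near end face running down to row 277. I'll cast rays for its centre.

```bash
python3 - <<'E'
from h import *
import pickle
w,s=pickle.load(open("w6.pkl","rb"));print(s["position"],w["pose"][:3,3])
for u,v,z in((283,159,.214),(283,262,.214),(259,210,.214),(307,210,.214),(283,277,.166),(286,297,.081),(286,346,.081),(234,114,.03),(343,114,.03)):print(u,v,plane(w,u,v,z).round(4))
g=cv2.cvtColor(w["color"],6);print(g[145:285:3,283].tolist())
E
```

```text
[0.56705793 0.17712126 0.28218434] [0.57172627 0.2599877  0.42147122]
283 159 [0.5681 0.2212 0.214 ]
283 262 [0.5644 0.1577 0.214 ]
259 210 [0.5523 0.1919 0.214 ]
307 210 [0.5803 0.1903 0.214 ]
283 277 [0.5619 0.1215 0.166 ]
286 297 [0.5604 0.0521 0.081 ]
286 346 [ 0.5571 -0.0081  0.081 ]
234 114 [0.5176 0.2358 0.03  ]
343 114 [0.6286 0.2296 0.03  ]
[54, 54, 48, 78, 158, 105, 105, 105, 107, 111, 125, 128, 130, 129, 130, 130, 130, 129, 130, 131, 129, 131, 130, 130, 128, 131, 129, 130, 130, 129, 129, 129, 131, 130, 131, 132, 128, 182, 209, 208, 206, 205, 205, 200, 169, 63, 52]
```

Call:
send_rows --motion '[{"claw": 1, "slide": [0, -1, 20], "delta_rot": [0, 0, 0]}, {"claw": 1, "slide": [0, -1, 40], "delta_rot": [0, 0, 0]}, {"claw": 1, "slide": [0, -1, 60], "delta_rot": [0, 0, 0]}, {"claw": 1, "slide": [0, -1, 75], "delta_rot": [0, 0, 0]}, {"claw": 1, "slide": [0, -1, 80], "delta_rot": [0, 0, 0]}]'

```text
time: 11.7
position: [0.565, 0.178, 0.2008]
tool_rot: [-2.28, -2.16, 0.004]
ft_force: [0.8, -0.5, -0.5]
grip_width: 1.002
grip_force: 0.0
```

Call:
send_rows --motion '[{"claw": 1, "slide": [0, 0, 0], "delta_rot": [0, 0, 0]}, {"claw": 1, "slide": [0, 0, 0], "delta_rot": [0, 0, 0]}, {"claw": 1, "slide": [0, 0, 0], "delta_rot": [0, 0, 0]}, {"claw": 1, "slide": [0, 0, 0], "delta_rot": [0, 0, 0]}]'

```text
time: 12.1
position: [0.5661, 0.1793, 0.2034]
tool_rot: [2.279, 2.161, 0.002]
ft_force: [-0.8, -0.3, -0.3]
grip_width: 0.996
grip_force: 0.0
```

```bash
python3 - <<'E'
from bench import ctrl
from h import *
plan(ctrl.get_state(),[.566,.179,.195],87.2)
E
```

```text
pos [0.5661 0.1793 0.2034] t 12.1 slide [-0.3 -0.1  8.4] rot [ 0.0014 -0.0002 -0.0041]
```

Call:
send_rows --motion '[{"claw": 1, "slide": [0, 0, 4], "delta_rot": [0, 0, 0]}, {"claw": 1, "slide": [0, 0, 8], "delta_rot": [0, 0, 0]}, {"claw": 1, "slide": [0, 0, 8], "delta_rot": [0, 0, 0]}, {"claw": -1, "slide": [0, 0, 8], "delta_rot": [0, 0, 0]}, {"claw": -1, "slide": [0, 0, 8], "delta_rot": [0, 0, 0]}]' --grip_force 25

```text
time: 12.6
position: [0.5657, 0.1791, 0.1945]
tool_rot: [2.279, 2.162, 0.0]
ft_force: [0.6, -0.6, 0.2]
grip_width: 0.895
grip_force: 0.0
```

Call:
send_rows --motion '[{"claw": -1, "slide": [0, 0, 0], "delta_rot": [0, 0, 0]}, {"claw": -1, "slide": [0, 0, 0], "delta_rot": [0, 0, 0]}, {"claw": -1, "slide": [0, 0, 0], "delta_rot": [0, 0, 0]}, {"claw": -1, "slide": [0, 0, 0], "delta_rot": [0, 0, 0]}, {"claw": -1, "slide": [0, 0, 0], "delta_rot": [0, 0, 0]}]'

```text
time: 13.1
position: [0.5651, 0.1791, 0.1945]
tool_rot: [-2.279, -2.161, 0.002]
ft_force: [-2.9, -0.7, 1.4]
grip_width: 0.449
grip_force: 1.4
```

Call:
send_rows --motion '[{"claw": -1, "slide": [0, 0, 0], "delta_rot": [0, 0, 0]}, {"claw": -1, "slide": [0, 0, 0], "delta_rot": [0, 0, 0]}, {"claw": -1, "slide": [0, 0, 0], "delta_rot": [0, 0, 0]}, {"claw": -1, "slide": [0, 0, 0], "delta_rot": [0, 0, 0]}, {"claw": -1, "slide": [0, 0, 0], "delta_rot": [0, 0, 0]}]'

```text
time: 13.6
position: [0.5644, 0.1793, 0.1945]
tool_rot: [-2.277, -2.162, 0.004]
ft_force: [-6.1, -0.2, 3.6]
grip_width: 0.353
grip_force: 25.0
```

Call:
send_rows --motion '[{"claw": -1, "slide": [0, -1.2, 0], "delta_rot": [0, 0, 0]}, {"claw": -1, "slide": [0, -1.2, -5], "delta_rot": [0, 0, 0]}, {"claw": -1, "slide": [0, -1.2, -12], "delta_rot": [0, 0, 0]}, {"claw": -1, "slide": [0, -1.2, -20], "delta_rot": [0, 0, 0]}, {"claw": -1, "slide": [0, -1.2, -28], "delta_rot": [0, 0, 0]}]'

```text
time: 14.1
position: [0.5642, 0.1793, 0.2226]
tool_rot: [-2.279, -2.162, 0.001]
ft_force: [0.6, 1.1, -8.9]
grip_width: 0.352
grip_force: 25.0
```

Call:
send_rows --motion '[{"claw": -1, "slide": [0, 0, -2], "delta_rot": [0, 0, 0]}, {"claw": -1, "slide": [0, 0, -2], "delta_rot": [0, 0, 0]}]'

```text
time: 14.3
position: [0.5643, 0.1793, 0.2251]
tool_rot: [2.279, 2.162, -0.0]
ft_force: [-0.2, 1.1, -5.8]
grip_width: 0.35
grip_force: 25.0
```

Call:
send_rows --motion '[{"claw": -1, "slide": [0, 0, -10], "delta_rot": [0, 0, 0]}, {"claw": -1, "slide": [0, 0, -22], "delta_rot": [0, 0, 0]}, {"claw": -1, "slide": [0, 0, -34], "delta_rot": [0, 0, 0]}, {"claw": -1, "slide": [0, 0, -46], "delta_rot": [0, 0, 0]}, {"claw": -1, "slide": [0, 0, -56], "delta_rot": [0, 0, 0]}]'

```text
time: 14.8
position: [0.5642, 0.1793, 0.2819]
tool_rot: [2.279, 2.162, -0.0]
ft_force: [0.8, 1.8, -9.1]
grip_width: 0.354
grip_force: 25.0
```

Call:
send_rows --motion '[{"claw": -1, "slide": [0, 0, -3], "delta_rot": [0, 0, 0]}, {"claw": -1, "slide": [0, 0, -6], "delta_rot": [0, 0, 0]}, {"claw": -1, "slide": [0, 0, -8], "delta_rot": [0, 0, 0]}, {"claw": -1, "slide": [0, 0, -8], "delta_rot": [0, 0, 0]}, {"claw": -1, "slide": [0, 0, -8], "delta_rot": [0, 0, 0]}]'

```text
time: 15.3
position: [0.5643, 0.1792, 0.2884]
tool_rot: [-2.279, -2.162, 0.001]
ft_force: [-1.7, 1.2, -6.8]
grip_width: 0.353
grip_force: 25.0
```

Call:
send_rows --motion '[{"claw": -1, "slide": [0, 0, -2], "delta_rot": [0, 0, 0]}, {"claw": -1, "slide": [0, 0, -4], "delta_rot": [0, 0, 0]}, {"claw": -1, "slide": [0, 0, -4], "delta_rot": [0, 0, 0]}, {"claw": -1, "slide": [0, 0, -4], "delta_rot": [0, 0, 0]}, {"claw": -1, "slide": [0, 0, -4], "delta_rot": [0, 0, 0]}]'

```text
time: 15.8
position: [0.5643, 0.1792, 0.2925]
tool_rot: [-2.279, -2.162, 0.001]
ft_force: [-3.5, 0.7, -6.1]
grip_width: 0.349
grip_force: 25.0
```

Call:
send_rows --motion '[{"claw": -1, "slide": [0, 0, -1], "delta_rot": [0, 0, 0]}, {"claw": -1, "slide": [0, 0, -1], "delta_rot": [0, 0, 0]}, {"claw": -1, "slide": [0, 0, -1], "delta_rot": [0, 0, 0]}]'

```text
time: 16.1
position: [0.5643, 0.1792, 0.2935]
tool_rot: [-2.279, -2.162, 0.001]
ft_force: [-3.7, 2.2, -6.3]
grip_width: 0.351
grip_force: 25.0
```

Call:
send_rows --motion '[{"claw": -1, "slide": [0, 0, -1], "delta_rot": [0, 0, 0]}, {"claw": -1, "slide": [0, 0, -1], "delta_rot": [0, 0, 0]}, {"claw": -1, "slide": [0, 0, -1], "delta_rot": [0, 0, 0]}, {"claw": -1, "slide": [0, 0, -1], "delta_rot": [0, 0, 0]}]'

```text
time: 16.5
position: [0.5643, 0.1792, 0.2945]
tool_rot: [-2.279, -2.162, 0.001]
ft_force: [-3.6, 1.3, -6.9]
grip_width: 0.355
grip_force: 25.0
```

```bash
python3 - <<'E'
from bench import ctrl
from h import *
import pickle
d=pickle.load(open("d0.pkl","rb"))["scene"]
b5=pickle.load(open("w5.pkl","rb"))[1];b=ctrl.get_image("scene");s=ctrl.get_state();print(s["position"],s["ft_force"],s["time"])
o=np.hstack([cv2.resize(x["color"][170:300,190:320],(400,400),interpolation=cv2.INTER_CUBIC) for x in(b5,b)])
cv2.imwrite("pics/f.png",o)
E
```

```text
[0.56432037 0.17924963 0.29449215] [-3.30552249  2.27337382 -5.66079323] 16.55
```

View pics/f.png

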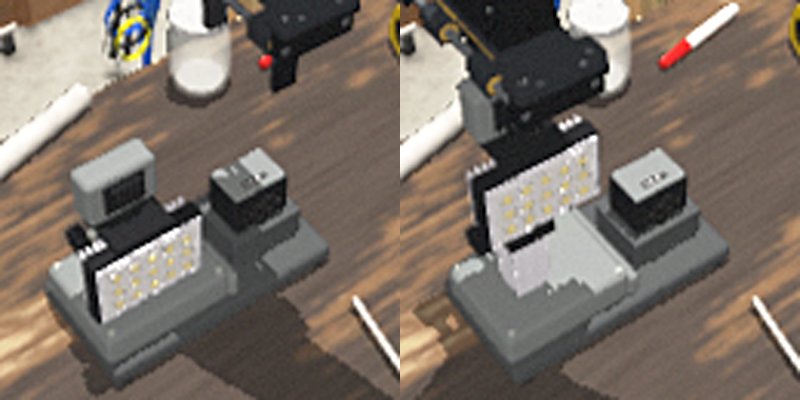

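The right half shows the mast up and the panel clear of the foot, at about (535,185). The pack is home at (648,190) and the light hasn't moved. A last gentle nudge will confirm the stop.

Call:
send_rows --motion '[{"claw": -1, "slide": [0, 0, -1], "delta_rot": [0, 0, 0]}, {"claw": -1, "slide": [0, 0, -1.5], "delta_rot": [0, 0, 0]}, {"claw": -1, "slide": [0, 0, -1.5], "delta_rot": [0, 0, 0]}, {"claw": -1, "slide": [0, 0, -1.5], "delta_rot": [0, 0, 0]}, {"claw": -1, "slide": [0, 0, -1.5], "delta_rot": [0, 0, 0]}]'

```text
time: 17.05
position: [0.5642, 0.1792, 0.2946]
tool_rot: [-2.278, -2.161, 0.002]
ft_force: [-0.4, 3.2, -21.6]
grip_width: 0.353
grip_force: 25.0
```

Call:
send_rows --motion '[{"claw": -1, "slide": [0, 0, 0.8], "delta_rot": [0, 0, 0]}, {"claw": -1, "slide": [0, 0, 0.8], "delta_rot": [0, 0, 0]}, {"claw": -1, "slide": [0, 0, 0.8], "delta_rot": [0, 0, 0]}, {"claw": -1, "slide": [0, 0, 0.8], "delta_rot": [0, 0, 0]}]'

```text
time: 17.45
position: [0.5643, 0.1792, 0.2946]
tool_rot: [-2.279, -2.162, 0.001]
ft_force: [-0.6, 4.6, -22.3]
grip_width: 0.357
grip_force: 25.0
```

```bash
python3 - <<'E'
from bench import ctrl
s=ctrl.get_state();print(s["position"],s["ft_force"]);print(ctrl.close_job())
E
```

```text
[0.56426035 0.17915362 0.29462743] [ -0.56546893   4.56062007 -22.30295996]
the job is handed in; nothing more can be done
None
```

I handed the job in at 17.5 s with the battery pack home in the bay and the lamp still gripped (25 N) with the mast at its top stop; the hand-in returned no verdict.

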